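# Hold a glued frame corner square

## Task

The freshly glued corner of the picture frame in the jig has racked inwards. First clear the loose pine offcut out of the corner and leave it in the blue tray; then take the wooden assembly square by its red handle, lay it flat on the jig board inside the corner and press it in until its two outer faces lie against the rail and the stile, the stile being pushed back to its stop. Finish while still gripping the handle and pressing the square firmly into the corner, so that both faces stay in touch; leave everything else on the table alone.

Things in the scene. Friction and masses are not known exactly. Their poses are not given: they have to be found in the camera images.
- jig: Frame jig, fixed: dark brown hardboard 240 x 240 x 12 mm. Origin at the centre of its underside, z up. Two pine slats lie on it, 14 mm tall (tops 26 mm above the underside): the rail along its +x edge, the stile along its +y edge, meeting at its (+x, +y) corner. A 10 mm tall dark steel stop stands on the board behind the stile.
- jig_corner (a point): The inside corner to be squared, on the board's top, 12 mm above the jig's underside, at (+80, +80) mm in the jig's frame; axes as the jig's. The rail's inner face is the plane through it facing the jig's -x; when square, the stile's inner face is the plane through it facing the jig's -y.
- rail: The fixed pine rail, 20 mm wide, 14 mm tall, its inner face 180 mm long from the corner towards the jig's -y. Origin on the board's top at the inside corner, axes as the jig's; the rail lies on the +x side of its origin.
- stile: Pine stile, 20 mm wide, 14 mm tall, reaching 164 mm from its pivot to its own -x; inner face 10 mm to -y of the origin. Origin on the board's top at the pivot, (+70, +90) mm in the jig's frame. It turns stiffly (0.12 N m friction, no spring) and stays where left. It starts leaning inwards, its yaw 0.05 to 0.13 rad above the jig's; at the jig's yaw it is square and against its stop.
- square: Loose L of brown wood with an upright red handle, 0.22 kg, flat on the table. Legs 24 mm wide, 12 mm thick; outer faces are the planes x = +45 and y = +45 mm of its frame. Long leg 120 mm from the outer corner to -x, short leg 100 mm to -y; a 10 mm thick web fills the inside. Origin on the underside, under the handle's axis, z up. Its yaw must equal the jig's to fit.
- square_handle (a point): Point on the handle's axis 42 mm above the square's underside. The handle is a 22 x 22 mm square post with faces along the square's x and y, from the web's top (10 mm above the underside) up to 56 mm above the underside.
- square_corner (a point): Outer corner of the square, on its underside, at (+45, +45) mm in the square's frame. Legs and web are waxed (friction about 0.3 on wood): a light sideways push can be taken up by drag on the board, rail or stile before both faces bear. Rail and stop are rigid.
- offcut: Loose pine offcut, 56 mm long along its x, 20 mm wide, 20 mm tall, about 30 g, on the jig board in the corner. Origin at the centre of its underside.
- tray: Blue open tray, fixed to the table, 170 mm (x) x 120 mm (y) outside, 35 mm tall, walls and floor about 4 mm. Origin at the centre of its underside.
- mug: Bystander, to be left alone: white mug, 84 mm wide, 95 mm tall. Origin at its underside.
- slices: Bystander, to be left alone: small stack of three bark-edged wood slices, 92 mm wide, 60 mm tall. Origin at its underside.
- log: Bystander, to be left alone: one thick bark-edged wood slice, 84 mm wide, 55 mm tall. Origin at its underside.
- disc: Bystander, to be left alone: flat pine ring 84 mm wide, 14 mm thick, with a 32 mm hole. Origin at its underside.
- slats: Bystander, to be left alone: bundle of thin pine slats, 300 mm long, about 40 mm wide, 18 mm tall, its length along its y axis. Origin at its underside.
- gluegun: Bystander, to be left alone: black and blue hot-glue gun lying on its side, about 240 mm long over its white glue stick, 46 mm tall. Origin at its underside.
- paint: Bystander, to be left alone: small yellow paint jar with a white lid, 52 mm wide, 75 mm tall. Origin at its underside.

How it is judged (in metres and radians):
On the way, in this order (a step that is already met when the one before it is completed fails the run):
1. the offcut lies let go in the blue tray (x of offcut in the frame of tray between -0.081 and 0.081 m and y of offcut in the frame of tray between -0.056 and 0.056 m and z of offcut in the frame of tray below 0.03 m and contact force between the fingers and offcut below 0.1 N), for 0.3 s.
2. the gripped square is pressed flat into the corner, touching rail and stile, the stile square (contact force between square and rail above 1.5 N and contact force between square and stile above 1.5 N and angle between the x axis of stile and the x axis of jig, either way round below 0.02 rad and angle between the x axis of square and the x axis of jig, either way round below 0.03 rad and horizontal distance between square_corner and jig_corner below 0.005 m and z of square_corner in the frame of jig_corner below 0.005 m and angle between square's own z axis and vertical below 0.06 rad and contact force between the fingers and square above 15 N), for 0.5 s.
At the end, for the whole second after the job is handed in: Fingers grip the square (over 15 N); it lies flat (5 mm, 0.06 rad) in the corner, outer corner within 5 mm of the inside corner, axes within 0.03 rad of the jig's, pressing rail and stile with over 1.5 N each; stile within 0.02 rad of square; offcut in the tray, let go (all of step 1 and all of step 2); the arm keeps its last pose, push and grip.
It fails at once if a bystander (mug, slices, log, ring, slats, glue gun, paint jar) is moved by more than 25 mm (distance of any of mug, slices, log, disc, slats, gluegun, paint from where it was at the start of the episode above 0.025 m).
It also fails if it takes over 58 s, if anything falls off the work surface, if the arm or the gripper's body presses on something with over 40 N, if the wrist force passes 120 N, or if a joint passes its speed limit or range.

## Robot

A 6-joint arm with a two-finger parallel gripper is mounted at the origin on the work surface. World frame = base frame: x ahead of the robot, y to its left, z up, the work surface at z = 0. Lengths are in m, angles in degrees, forces in N, time in s.
With the tool pointing down it reaches from about 0.325 to 1 m from the base axis. Payload 5.1 kg.
Tool frame: the origin (TCP) lies on the front face of the gripper's body, between the roots of the fingers; the fingertips stand manip.tips_ahead ahead of it and the grasp point (between the pads) lies 54 mm ahead of it (manip.tips_ahead is the distance from the TCP to the fingertips, in m); z points along the fingers, y is the line along which they close (so a half turn about z gives the same grasp; the last joint's range is limited). The gripper opens to 85 mm and grips with 20 to 120 N. Pads are 22 mm wide; open, the fingers measure 114 mm over their backs; the gripper's body (76 mm by 85 mm) begins 54 mm behind the grasp point. The pads swing forward as they close: fully open they stand 13 mm farther back than shut.
Start: joints at [-68.446, 7.093, 94.555, -0, 78.352, -4.733], TCP at [0.288, -0.583, 0.304] pointing down, gripper open.
Joint ranges: [-149.61, 149.61], [-58.7, 133.49], [1.44, 155.28], [-77.14, 257.14], [18.33, 153.61], [-166.67, 166.67]. Speed limits (degrees/s): [147.25, 147.25, 180, 180, 180, 180].

## Interface

Orientations are given as a 3x3 rotation matrix whose columns are the frame's x, y, z axes.
In Python, from cell import manip, vision gives the robot as it stands. The module is installed in compiled form; this text tells all that it offers.
- The arm moves only by the tool move_arm, never from a script. Its argument "plan" is text: rows parted by semicolons, each of 6 numbers parted by spaces: the shift along the tool's x, y, z in m, then the turn, a rotation vector about the tool's x, y, z in rad. A call has 1 to 20 rows; each row is the pose to reach, as a shift and turn from the pose commanded when the call began, along the tool's axes at that moment; what a row does not reach only later rows make up. A row lasts 1/8 s, in which the tool goes at most 62.5 mm and 10.7 degrees, less where a joint would pass 70% of its speed; a pose out of reach is approached as far as the arm can. A call with a gripper value outside its range is refused whole. "gripper" is the finger opening in m, from 0 to 0.0854, set as the call begins (left out, the last holds). The fingers move at their own pace and stop on an object; "force" is the grip in N (left out, the last holds). Time passes only in rows, so rows that repeat a pose let the fingers close. It gives the time, the measured TCP pose, the force, the opening and the grip force at its end, in the units of the state.
- manip.get_obs(): the state, without advancing time (a new reading comes with each control period).
- vision.read_camera(name): name is "side" or "top" or "wrist"; returns a dict with "img" (400x640x3 uint8, blue, green, red), "fx", "fy", "cx", "cy" (pixels), "D" ([k1, k2, p1, p2, k3] as OpenCV has them; the pictures are not rectified), "R" (3x3) and "t" (3): a world point X has camera coordinates R X + t. Camera axes: x right, y down, z forward; pixel columns grow to the right and rows downward; lengths in m; the calibration is good to about 2 mm. A picture is of the moment at which its call begins. There is no depth.
- manip.sign_off(): hands the job in; it is judged then, once.
The state is a dict: "time": time; "q": joint angles; "joint_velocities": joint speeds; "effort": joint torques, N m; "tool_pos": TCP position; "eef_rot": TCP orientation; "force": force on the tool from outside, world axes, zero at the start; "ft_torque": the same for the moment, N m; "width": finger opening in m; "grasp_force": force on a finger pad.
Only numpy, scipy, OpenCV 4.12 (cv2) and the standard library are available. Lean on these libraries where they do the work, as an engineer would, in place of code of your own. Each camera call takes 0.05 s, during which the arm holds its last target. There are 200 camera calls.

## Working session

There is one attempt and no reset: what is moved stays moved. The work goes in short steps, Python scripts to look and compute and a tool call to move; the robot and the scene stay as the last step left them, time stands still between calls to the robot, and variables do not carry over. Pictures are saved under pics/ and viewed, at most 10 in all, crops included, and the job is handed in when it is done.

Besides the shell and the picture viewer there is one more tool, called after "Request:" as a command line: name --argument value ..., lists and objects as JSON in quotes. move_arm: Moves the arm, as the interface text tells. Its arguments: {"type":"object","properties":{"plan":{"type":"string"},"gripper":{"type":"number"},"force":{"type":"number"}},"required":["plan"]}

```bash
mkdir -p pics && python3 - <<'E'
from cell import manip, vision
import cv2, numpy as np, pickle
for n in ("side","top","wrist"):
    c=vision.read_camera(n); pickle.dump(c,open(f"{n}.pkl","wb")); cv2.imwrite(f"pics/{n}0.png",c["img"])
    R=np.array(c["R"]);print(n,c["fx"],c["fy"],c["cx"],c["cy"],c["D"],(-R.T@np.array(c["t"])).round(3),R[2].round(2))
o=manip.get_obs();print(o, manip.tips_ahead)
E
```

```text
side 509.4599522188642 509.4599522188642 318.4245647466165 201.27218459975555 [-0.00108107  0.          0.          0.          0.        ] [-0.274  0.921  1.152] [ 0.5  -0.56 -0.66]
top 410.51852617310584 410.51852617310584 318.20440772387775 194.70126430662805 [-0.10672048  0.          0.          0.          0.        ] [ 0.387 -0.004  1.133] [ 0.15 -0.01 -0.99]
wrist 280.06365493932213 280.06365493932213 317.9792752636743 198.45739459853257 [0.01194131 0.         0.         0.         0.        ] [ 0.355 -0.549  0.373] [-0.26 -0.13 -0.96]
{'time': 0.15, 'q': array([-6.84476681e+01,  7.12510319e+00,  9.46166553e+01, -4.70357150e-04,
        7.83533484e+01, -4.73240528e+00]), 'joint_velocities': array([-0.07616467, -0.10268846, -0.24122717, -0.04380209, -0.03358126,
        0.02563068]), 'effort': array([ 6.96099542e-04, -4.24227726e+01, -3.66013312e+01, -1.85477796e-05,
        4.63215882e-03,  8.23339604e-06]), 'tool_pos': array([ 0.28768102, -0.58246408,  0.30292752]), 'eef_rot': array([[ 8.96603729e-01,  4.42833345e-01, -6.17253744e-04],
       [ 4.42833756e-01, -8.96602415e-01,  1.54091531e-03],
       [ 1.28937483e-04, -1.65493120e-03, -9.99998622e-01]]), 'force': array([ 2.35585145e-01, -6.97299767e-02,  1.77991926e-04]), 'ft_torque': array([ 0.01869908, -0.04499658,  0.00050267]), 'grasp_force': 0.0, 'width': 0.08529897488964433} 0.0726
```

View pics/top0.png

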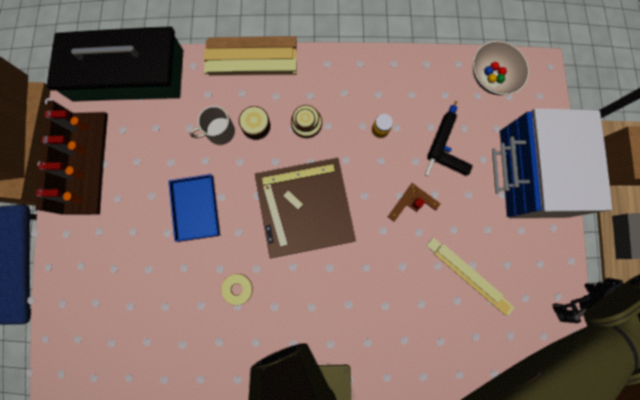

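View pics/side0.png

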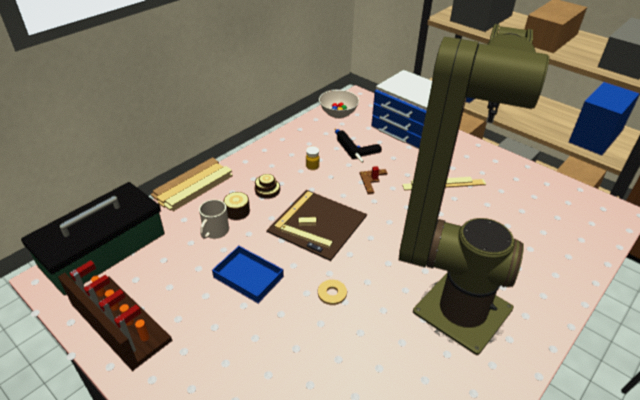

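The top view shows the jig centred at about (305,208), with the rail along its upper side and the stile along its left side. The offcut is at (293,200), the tray at (195,208) and the square at (413,200) with its red handle at (419,203). The side view shows the same layout.

```bash
cat > h.py <<'E'
import cv2, numpy as np, pickle
from cell import manip, vision
def cam(n,save=None):
    c=vision.read_camera(n)
    if save: cv2.imwrite(save,c["img"])
    return c
def K(c): return np.array([[c["fx"],0,c["cx"]],[0,c["fy"],c["cy"]],[0,0,1.]])
def ray(c,px):
    p=cv2.undistortPoints(np.array(px,float).reshape(-1,1,2),K(c),np.array(c["D"],float)).reshape(-1,2)
    d=np.c_[p,np.ones(len(p))]@np.array(c["R"]); o=-np.array(c["R"]).T@np.array(c["t"])
    return o,d
def plane(c,px,z):
    o,d=ray(c,px); return o+d*((z-o[2])/d[:,2])[:,None]
def proj(c,X):
    return cv2.projectPoints(np.array(X,float).reshape(-1,1,3),cv2.Rodrigues(np.array(c["R"]))[0],np.array(c["t"],float),K(c),np.array(c["D"],float))[0].reshape(-1,2)
def blobs(m,box=None,amin=20):
    m=m.astype(np.uint8)*255
    if box: k=np.zeros_like(m); x0,y0,x1,y1=box; k[y0:y1,x0:x1]=255; m&=k
    cs,_=cv2.findContours(m,cv2.RETR_EXTERNAL,cv2.CHAIN_APPROX_NONE)
    return sorted([q for q in cs if cv2.contourArea(q)>amin],key=cv2.contourArea)[::-1]
def hsv(c): return cv2.cvtColor(c["img"],cv2.COLOR_BGR2HSV).astype(int)
def rect(P): # min area rect of world xy points, mm
    (c,s,a)=cv2.minAreaRect((P[:,:2]*1000).astype(np.float32)); return np.round(c,1),np.round(s,1),round(a,1)
E
python3 - <<'E'
from h import *
c=pickle.load(open("top.pkl","rb"));H=hsv(c)
for n,p in dict(jig=(320,220),rail=(300,175),stile=(275,215),off=(293,200),sq=(400,208),hand=(419,203),tray=(195,208),table=(380,300)).items(): print(n,H[p[1],p[0]])
h,s,v=H[...,0],H[...,1],H[...,2]
tr=blobs((h>100)&(h<130)&(s>120),(150,160,235,250))[0]; print("tray",rect(plane(c,tr,.035)))
# square
q=blobs((s>120)&((h<25)|(h>170)),(375,175,450,230)); print("square",[ (cv2.contourArea(k),rect(plane(c,k,.012))) for k in q[:2]])
r=blobs((s>170)&((h<5)|(h>172)),(375,175,450,230),5); print("handle",[(cv2.contourArea(k),rect(plane(c,k,.056))) for k in r[:2]])
for n,z,b in (("jig",.012,(240,150,365,265)),):
    k=blobs((v<115)&(h<25),b)[0]; k=cv2.convexHull(k); print(n,rect(plane(c,k,z)))
pine=(v>115)&(h>15)&(h<35)&(s>50)
for k in blobs(pine,(255,160,345,250)): print("pine",cv2.boundingRect(k),rect(plane(c,k,.026)),rect(plane(c,k,.032)))
big=cv2.resize(c["img"][150:270,160:460],None,fx=2.6,fy=2.6,interpolation=cv2.INTER_CUBIC); cv2.imwrite("pics/crop1.png",big)
E
```

```text
jig [ 11 108  87]
rail [ 28  97 171]
stile [ 29  37 179]
off [ 27  42 181]
sq [ 12 184  94]
hand [  0 235 114]
tray [110 203 156]
table [  5  65 180]
tray (array([523.7, 318.7]), array([166.4, 120.5]), 8.3)
square [(632.0, (array([ 515.2, -285.5]), array([ 96.2, 117. ]), 52.7))]
handle [(63.0, (array([ 528.6, -287. ]), array([18.8, 29.3]), 43.3))]
jig (array([526.5,  18.7]), array([237. , 238.3]), 10.7)
pine (262, 164, 73, 39) (array([612.8,  39.7]), array([ 67.8, 207.2]), 25.1) (array([611.5,  39.4]), array([ 67.4, 206. ]), 25.1)
pine (284, 191, 19, 18) (array([545.2,  49.1]), array([54.5, 21.2]), 44.5) (array([544.4,  48.8]), array([54.2, 21.1]), 44.5)
```

View pics/crop1.png

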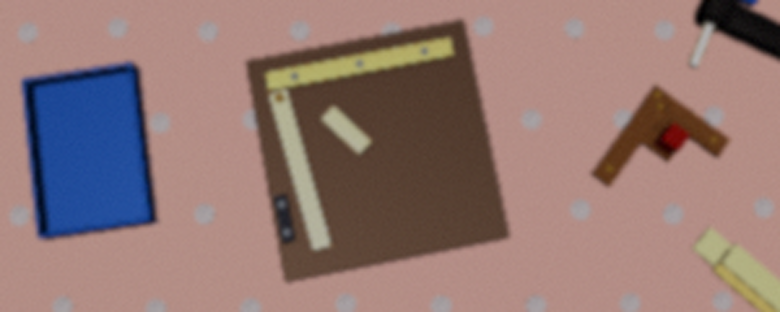

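The crop confirms it: rail along the top, racked stile on the left with its black stop at (284,218). The offcut is at (345,130), and the square's outer corner points to the upper side at (657,88). Next I'll work out the hover move over the offcut.

```bash
cat >> h.py <<'E'
from scipy.spatial.transform import Rotation as Ro
def go(p,ang,o=None):
    o=o or manip.get_obs(); R=np.array(o["eef_rot"]); a=np.radians(ang)
    T=np.array([[np.cos(a),np.sin(a),0],[np.sin(a),-np.cos(a),0],[0,0,-1]])
    print("go",p,ang,":",(R.T@(np.array(p)-o["tool_pos"])).round(4),Ro.from_matrix(R.T@T).as_rotvec().round(4))
E
python3 -c "
from h import *
go([.545,.049,.2],44.5)"
```

```text
go [0.545, 0.049, 0.2] 44.5 : [ 0.5103 -0.4521  0.1037] [-0.0016 -0.0004 -0.3179]
```

Request:
move_arm --plan "0.51 -0.452 0.104 -0.0016 0 -0.318;0.51 -0.452 0.104 -0.0016 0 -0.318;0.51 -0.452 0.104 -0.0016 0 -0.318;0.51 -0.452 0.104 -0.0016 0 -0.318;0.51 -0.452 0.104 -0.0016 0 -0.318;0.51 -0.452 0.104 -0.0016 0 -0.318;0.51 -0.452 0.104 -0.0016 0 -0.318;0.51 -0.452 0.104 -0.0016 0 -0.318;0.51 -0.452 0.104 -0.0016 0 -0.318;0.51 -0.452 0.104 -0.0016 0 -0.318;0.51 -0.452 0.104 -0.0016 0 -0.318;0.51 -0.452 0.104 -0.0016 0 -0.318;0.51 -0.452 0.104 -0.0016 0 -0.318;0.51 -0.452 0.104 -0.0016 0 -0.318;0.51 -0.452 0.104 -0.0016 0 -0.318" --gripper 0.05 --force 30

```text
time: 2.02
tool_pos: [0.5448, 0.0471, 0.2002]
eef_rot: [[0.715, 0.7, 0.001], [0.7, -0.715, -0.001], [0.0, 0.002, -1.0]]
force: [0.0, -0.1, 1.4]
width: 0.0501
grasp_force: 0.0
```

```bash
python3 - <<'E'
from h import *
c=cam("wrist","pics/w1.png");pickle.dump(c,open("w1.pkl","wb"))
o=manip.get_obs();print(o["time"],o["tool_pos"].round(4),o["q"].round(1),o["width"])
E
```

```text
2.075 [0.5448 0.0472 0.2002] [-6.000e-01 -9.000e-01  1.132e+02 -1.000e-01  6.760e+01  4.500e+01] 0.0501615060864804
```

View pics/w1.png

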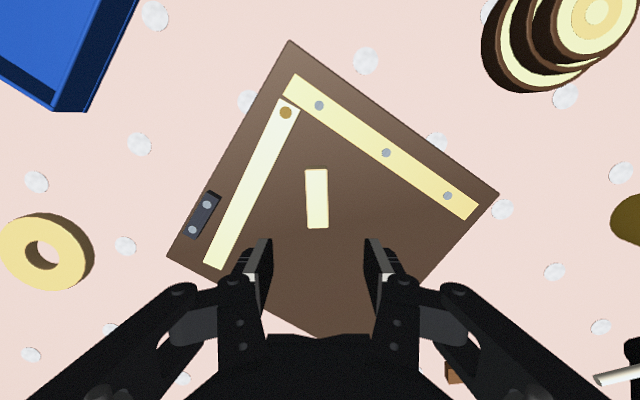

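The wrist view is sharp: offcut at (316,198), rail from (288,85) to (472,210), stile from (288,105) to (213,265). The board corners are at (290,41), (499,193) and (166,257).

```bash
python3 - <<'E'
from h import *
c=pickle.load(open("w1.pkl","rb"));H=hsv(c);h,s,v=H[...,0],H[...,1],H[...,2]
for p in ((386,140),(260,170),(316,198),(350,200),(480,180)): print(p,H[p[1],p[0]])
pine=(v>170)&(h>18)&(h<40)&(s>20)
for k in blobs(pine,(180,55,490,280),300):
    print(cv2.boundingRect(k),cv2.contourArea(k),*[rect(plane(c,k,z)) for z in (.026,.032)])
# board: dark hull, hand out
b=(h<25)&(v<130)&(s>40)
k=blobs(b|pine,(150,30,510,235),3000)[0]
hull=cv2.convexHull(k)
e=k.reshape(-1,2)
def line(p,q):
    p,q=np.array(p,float),np.array(q,float);d=(q-p)/np.linalg.norm(q-p);n=np.array([-d[1],d[0]])
    t=(e-p)@d;m=(abs((e-p)@n)<4)&(t>10)&(t<np.linalg.norm(q-p)-10)
    W=plane(c,e[m],.012)[:,:2]*1000; l=cv2.fitLine(W.astype(np.float32),cv2.DIST_HUBER,0,.01,.01).ravel()
    return l,m.sum()
L1,n1=line((290,41),(499,193));L2,n2=line((290,41),(180,232))
for l,n in((L1,n1),(L2,n2)): print(n,l.round(2),np.degrees(np.arctan2(l[1],l[0])))
A=np.c_[L1[:2],-L2[:2]];t=np.linalg.solve(A,L2[2:]-L1[2:]);C=L1[2:]+t[0]*L1[:2];print("board corner",C)
E
```

```text
(386, 140) [ 29  57 243]
(260, 170) [ 37  19 245]
(316, 198) [ 35  25 245]
(350, 200) [ 13  86 101]
(480, 180) [ 13 101  76]
(283, 73, 196, 147) 5074.0 (array([616.7,  34.5]), array([ 19.7, 199.3]), 10.7) (array([616.2,  36.1]), array([ 19.3, 194.4]), 10.7)
(203, 109, 98, 161) 2073.0 (array([505.7,  97.1]), array([170.9,  20. ]), 16.2) (array([508. ,  97.1]), array([166.7,  19.5]), 16.2)
(305, 169, 24, 60) 1220.5 (array([544.4,  47.4]), array([56.3, 20.1]), 46.3) (array([545.7,  48.7]), array([54.9, 19.6]), 46.3)
193 [ 1.9000e-01 -9.8000e-01  6.4434e+02  4.5240e+01] -79.282555
211 [9.8000e-01 1.9000e-01 5.3803e+02 1.4020e+02] 10.865434
board corner [623.2718  156.56184]
```

```bash
python3 -c "
from h import *
go([.5457,.0487,.088],46.3)"
```

```text
go [0.5457, 0.0487, 0.088] 46.3 : [ 0.0016 -0.0007  0.1122] [ 0.002  -0.0001 -0.0332]
```

Request:
move_arm --plan "0.0016 -0.0007 0.05 0.002 0 -0.033;0.0016 -0.0007 0.09 0.002 0 -0.033;0.0016 -0.0007 0.112 0.002 0 -0.033;0.0016 -0.0007 0.112 0.002 0 -0.033;0.0016 -0.0007 0.112 0.002 0 -0.033"

```text
time: 2.7
tool_pos: [0.5465, 0.0494, 0.0892]
eef_rot: [[0.69, 0.724, 0.001], [0.724, -0.69, 0.0], [0.001, 0.001, -1.0]]
force: [-0.3, -0.2, 0.2]
width: 0.0502
grasp_force: 0.0
```

Request:
move_arm --plan "0 0 0 0 0 0;0 0 0 0 0 0;0 0 0 0 0 0;0 0 0 0 0 0;0 0 0 0 0 0;0 0 0 0 0 0" --gripper 0.01 --force 30

```text
time: 3.45
tool_pos: [0.5468, 0.0498, 0.0895]
eef_rot: [[0.69, 0.724, 0.002], [0.724, -0.69, -0.0], [0.001, 0.002, -1.0]]
force: [-0.5, -0.4, 7.3]
width: 0.0194
grasp_force: 30.5
```

Request:
move_arm --plan "0 0 -0.04 0 0 0;0 0 -0.08 0 0 0;0 0 -0.1 0 0 0;0 0 -0.1 0 0 0"

```text
time: 3.95
tool_pos: [0.5465, 0.0499, 0.1894]
eef_rot: [[0.69, 0.724, 0.003], [0.724, -0.69, 0.0], [0.002, 0.002, -1.0]]
force: [-0.6, 0.1, -0.6]
width: 0.0192
grasp_force: 29.7
```

```bash
python3 -c "
from h import *
go([.5237,.3187,.19],46.3);go([.5237,.3187,.105],46.3)"
```

```text
go [0.5237, 0.3187, 0.19] 46.3 : [ 0.179  -0.2019 -0.0007] [ 0.0019 -0.0019  0.0018]
go [0.5237, 0.3187, 0.105] 46.3 : [ 0.1788 -0.202   0.0843] [ 0.0019 -0.0019  0.0018]
```

Request:
move_arm --plan "0.179 -0.202 0 0.002 -0.002 0;0.179 -0.202 0 0.002 -0.002 0;0.179 -0.202 0 0.002 -0.002 0;0.179 -0.202 0 0.002 -0.002 0;0.179 -0.202 0 0.002 -0.002 0;0.179 -0.202 0 0.002 -0.002 0;0.179 -0.202 0.05 0.002 -0.002 0;0.179 -0.202 0.09 0.002 -0.002 0;0.179 -0.202 0.103 0.002 -0.002 0;0.179 -0.202 0.103 0.002 -0.002 0;0.179 -0.202 0.103 0.002 -0.002 0"

```text
time: 5.32
tool_pos: [0.5239, 0.3184, 0.0861]
eef_rot: [[0.69, 0.723, -0.001], [0.723, -0.69, 0.001], [-0.0, -0.002, -1.0]]
force: [0.3, 0.1, -0.0]
width: 0.0193
grasp_force: 30.1
```

Request:
move_arm --plan "0 0 0 0 0 0;0 0 0 0 0 0;0 0 0 0 0 0;0 0 0 0 0 0" --gripper 0.05

```text
time: 5.82
tool_pos: [0.5228, 0.3188, 0.0851]
eef_rot: [[0.69, 0.724, -0.003], [0.724, -0.69, 0.0], [-0.002, -0.002, -1.0]]
force: [0.5, 0.4, 0.1]
width: 0.0503
grasp_force: 0.0
```

Request:
move_arm --plan "0 0 -0.04 0 0 0;0 0 -0.08 0 0 0;0 0 -0.12 0 0 0;0 0 -0.12 0 0 0;0 0 -0.12 0 0 0"

```text
time: 6.45
tool_pos: [0.5228, 0.3186, 0.2043]
eef_rot: [[0.69, 0.724, -0.004], [0.724, -0.69, -0.0], [-0.003, -0.003, -1.0]]
force: [-0.3, -0.5, -0.9]
width: 0.0502
grasp_force: 0.0
```

```bash
python3 - <<'E'
from h import *
c=cam("top","pics/t2.png");H=hsv(c);h,s,v=H[...,0],H[...,1],H[...,2]
w=cam("wrist","pics/w2.png")
hh=cv2.cvtColor(w["img"],cv2.COLOR_BGR2HSV).astype(int)
for k in blobs((hh[...,2]>170)&(hh[...,0]>18)&(hh[...,0]<45)&(hh[...,1]>15),None,300): print(cv2.boundingRect(k),rect(plane(w,k,.024)))
go([.523,-.262,.2],52.7)
E
```

```text
(495, 270, 142, 104) (array([617. ,  31.6]), array([ 19.8, 201.6]), 10.6)
(310, 168, 21, 57) (array([523.3, 317.1]), array([54.3, 18.2]), 45.9)
(419, 348, 26, 30) (array([479.8,  88.2]), array([37.9, 19.9]), 16.1)
go [0.523, -0.262, 0.2] 52.7 : [-0.4197  0.4007  0.0037] [-0.0039  0.0053 -0.11  ]
```

View pics/w2.png

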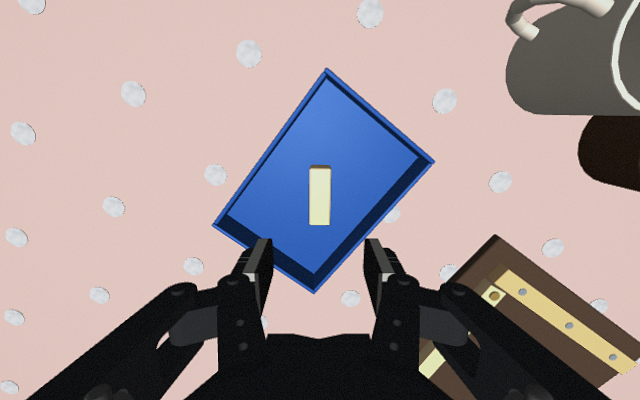

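The offcut lies let go in the tray at (320,195). Next I move over to hover above the square.

Request:
move_arm --plan "-0.434 0.42 0.004 -0.004 0.005 -0.11;-0.434 0.42 0.004 -0.004 0.005 -0.11;-0.434 0.42 0.004 -0.004 0.005 -0.11;-0.434 0.42 0.004 -0.004 0.005 -0.11;-0.434 0.42 0.004 -0.004 0.005 -0.11;-0.434 0.42 0.004 -0.004 0.005 -0.11;-0.434 0.42 0.004 -0.004 0.005 -0.11;-0.434 0.42 0.004 -0.004 0.005 -0.11;-0.434 0.42 0.004 -0.004 0.005 -0.11;-0.434 0.42 0.004 -0.004 0.005 -0.11;-0.434 0.42 0.004 -0.004 0.005 -0.11;-0.434 0.42 0.004 -0.004 0.005 -0.11;-0.434 0.42 0.004 -0.004 0.005 -0.11"

```text
time: 8.18
tool_pos: [0.5279, -0.2837, 0.2002]
eef_rot: [[0.605, 0.796, 0.002], [0.796, -0.605, 0.002], [0.003, 0.0, -1.0]]
force: [-0.4, 0.8, 0.2]
width: 0.0501
grasp_force: 0.0
```

```bash
python3 - <<'E'
from h import *
w=cam("wrist","pics/w3.png");pickle.dump(w,open("w3.pkl","wb"))
o=manip.get_obs();print(o["time"],o["tool_pos"].round(4),o["q"].round(1))
H=hsv(w);h,s,v=H[...,0],H[...,1],H[...,2]
for k in blobs((s>110)&((h<25)|(h>170)),None,300): print("sq",cv2.boundingRect(k),rect(plane(w,k,.012)))
for k in blobs((s>150)&((h<6)|(h>172)),None,100): print("red",cv2.boundingRect(k),rect(plane(w,k,.056)))
E
```

```text
8.225 [ 0.5281 -0.2838  0.2005] [-33.4   5.7 106.4   0.2  67.8   3.7]
sq (247, 152, 129, 99) (array([ 518.1, -286.7]), array([ 99.4, 118.2]), 52.7)
red (315, 190, 27, 37) (array([ 535.8, -287.6]), array([30.7, 21.1]), 52.7)
```

View pics/w3.png

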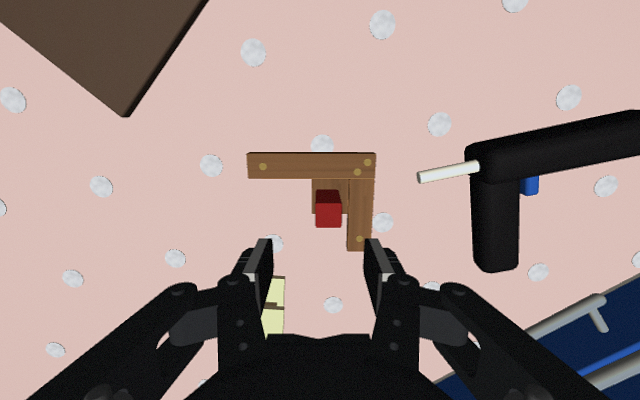

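The handle top is centred near (328,211) in this view, and the square's yaw matches the tool. Two estimates put the handle at about (0.533, -0.2914).

```bash
python3 -c "
from h import *
go([.533,-.2914,.091],52.7)"
```

```text
go [0.533, -0.2914, 0.091] 52.7 : [-0.0034  0.0085  0.1095] [ 0.0007 -0.0028  0.0017]
```

Request:
move_arm --plan "-0.0034 0.0085 0.04 0 -0.0028 0.0017;-0.0034 0.0085 0.08 0 -0.0028 0.0017;-0.0034 0.0085 0.1095 0 -0.0028 0.0017;-0.0034 0.0085 0.1095 0 -0.0028 0.0017;-0.0034 0.0085 0.1095 0 -0.0028 0.0017"

```text
time: 8.85
tool_pos: [0.5339, -0.2928, 0.0929]
eef_rot: [[0.607, 0.795, 0.003], [0.795, -0.607, -0.002], [0.0, 0.004, -1.0]]
force: [-0.4, -0.4, -0.9]
width: 0.0501
grasp_force: 0.0
```

Request:
move_arm --plan "0 0 0 0 0 0;0 0 0 0 0 0;0 0 0 0 0 0;0 0 0 0 0 0;0 0 0 0 0 0;0 0 0 0 0 0" --gripper 0.01 --force 80

```text
time: 9.6
tool_pos: [0.5342, -0.2936, 0.0936]
eef_rot: [[0.607, 0.794, 0.004], [0.794, -0.607, -0.003], [0.0, 0.005, -1.0]]
force: [0.5, 0.3, 7.3]
width: 0.021
grasp_force: 79.1
```

```bash
python3 - <<'E'
from h import *
o=manip.get_obs();print(o["tool_pos"].round(4),o["eef_rot"].round(4),o["force"])
E
```

```text
[ 0.5342 -0.2936  0.0936] [[ 6.074e-01  7.944e-01  4.000e-03]
 [ 7.944e-01 -6.074e-01 -2.500e-03]
 [ 4.000e-04  4.800e-03 -1.000e+00]] [0.53257873 0.34239423 7.31749758]
```

```bash
python3 -c "
from h import *
go([.5342,-.2936,.2],52.7)
go([.5518,.0368,.2],100.7)"
```

```text
go [0.5342, -0.2936, 0.2] 52.7 : [ 0.      0.0005 -0.1064] [ 0.0048 -0.0004 -0.0017]
go [0.5518, 0.0368, 0.2] 100.7 : [ 0.2732 -0.1862 -0.1072] [ 0.0047  0.0016 -0.8395]
```

Request:
move_arm --plan "0 0 -0.03 0.0047 0 0;0 0 -0.07 0.0047 0 0;0 0 -0.107 0.0047 0 0;0.273 -0.186 -0.107 0.0047 0.0016 -0.8395;0.273 -0.186 -0.107 0.0047 0.0016 -0.8395;0.273 -0.186 -0.107 0.0047 0.0016 -0.8395;0.273 -0.186 -0.107 0.0047 0.0016 -0.8395;0.273 -0.186 -0.107 0.0047 0.0016 -0.8395;0.273 -0.186 -0.107 0.0047 0.0016 -0.8395;0.273 -0.186 -0.107 0.0047 0.0016 -0.8395;0.273 -0.186 -0.107 0.0047 0.0016 -0.8395;0.273 -0.186 -0.107 0.0047 0.0016 -0.8395;0.273 -0.186 -0.107 0.0047 0.0016 -0.8395;0.273 -0.186 -0.107 0.0047 0.0016 -0.8395"

```text
time: 11.35
tool_pos: [0.551, 0.0364, 0.1981]
eef_rot: [[-0.185, 0.983, -0.003], [0.983, 0.185, 0.002], [0.002, -0.003, -1.0]]
force: [0.0, 0.0, -1.8]
width: 0.0213
grasp_force: 78.7
```

```bash
python3 - <<'E'
from h import *
w=cam("wrist","pics/w4.png");pickle.dump(w,open("w4.pkl","wb"))
o=manip.get_obs();print(o["time"],o["tool_pos"].round(4),o["q"].round(1),o["force"],o["eef_rot"].round(4))
zt=o["tool_pos"][2]-.0936+.012
H=hsv(w);h,s,v=H[...,0],H[...,1],H[...,2]
for k in blobs((s>125)&(v>70)&((h<25)|(h>170)),None,300): print("sq",cv2.boundingRect(k),rect(plane(w,k,zt)))
for k in blobs((v>170)&(h>18)&(h<45)&(s>15),None,400): print("pine",cv2.boundingRect(k),rect(plane(w,k,.026)))
E
```

```text
11.4 [0.551  0.0366 0.1981] [-1.800e+00  0.000e+00  1.125e+02  1.000e-01  6.760e+01 -1.250e+01] [-0.030132   -0.53307402 -2.69782431] [[-0.185   0.9827 -0.0028]
 [ 0.9827  0.185   0.0016]
 [ 0.0021 -0.0025 -1.    ]]
sq (182, 168, 217, 142) (array([536.4,  33.7]), array([119.1,  91.5]), 10.7)
sq (514, 235, 85, 74) (array([698.9,  45.1]), array([49.1, 51.6]), 84.5)
sq (583, 47, 57, 117) (array([685.3, 135.4]), array([27. , 57.9]), 29.2)
pine (174, 99, 208, 44) (array([505.7,  97.3]), array([171.4,  19.9]), 16.1)
pine (588, 53, 52, 108) (array([775.5, 150.9]), array([39.1, 85.6]), 29.1)
pine (537, 256, 60, 51) (array([806.1,  -1.6]), array([55.3, 56. ]), 25.6)
pine (380, 99, 29, 185) (array([614.2,  47.7]), array([ 20. , 172.2]), 10.9)
pine (492, 224, 71, 75) (array([750.2,  14.5]), array([80.9, 45.9]), 83.6)
```

View pics/w4.png

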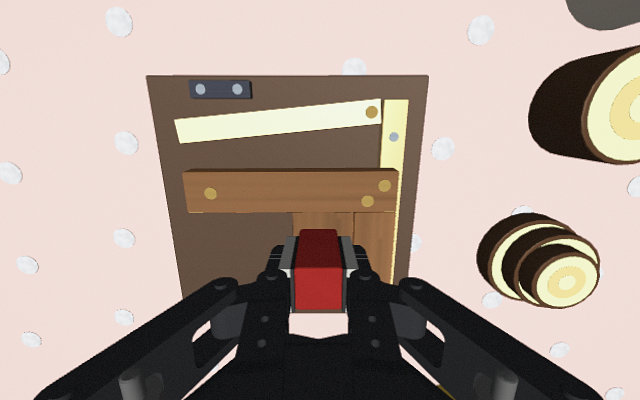

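The square hangs level and parallel to the jig, its outer corner near (397,170). It's clear of the rail at (395,190) and the stile at (280,120). Now I lower it onto the board.

Request:
move_arm --plan "0 0 0.04 0.0025 -0.0021 0;0 0 0.07 0.0025 -0.0021 0;0 0 0.085 0.0025 -0.0021 0;0 0 0.091 0.0025 -0.0021 0;0 0 0.093 0.0025 -0.0021 0;0 0 0.094 0.0025 -0.0021 0;0 0 0.094 0.0025 -0.0021 0"

```text
time: 12.28
tool_pos: [0.5516, 0.0372, 0.1058]
eef_rot: [[-0.186, 0.983, -0.002], [0.983, 0.186, -0.001], [-0.001, -0.003, -1.0]]
force: [-1.9, 0.5, 3.7]
width: 0.0215
grasp_force: 79.5
```

Request:
move_arm --plan "0.004 0.002 0.0005 0 0 0;0.008 0.004 0.0005 0 0 0;0.012 0.005 0.0005 0 0 0;0.015 0.006 0.0005 0 0 0;0.017 0.006 0.0005 0 0 0;0.017 0.006 0.0005 0 0 0"

```text
time: 13.02
tool_pos: [0.5553, 0.0546, 0.1056]
eef_rot: [[-0.186, 0.983, 0.0], [0.983, 0.186, -0.002], [-0.002, -0.0, -1.0]]
force: [-0.3, -3.6, 5.2]
width: 0.0208
grasp_force: 79.8
```

Request:
move_arm --plan "0.001 0.001 0 0 0 0;0.002 0.002 0 0 0 0;0.003 0.003 0 0 0 0;0.003 0.003 0 0 0 0;0.003 0.003 0 0 0 0"

```text
time: 13.65
tool_pos: [0.5564, 0.0567, 0.1059]
eef_rot: [[-0.185, 0.983, -0.005], [0.983, 0.185, -0.005], [-0.004, -0.006, -1.0]]
force: [-8.3, -9.8, 12.9]
width: 0.0212
grasp_force: 80.8
```

Request:
move_arm --plan "0.0007 0.0002 0 0 0 0;0.0014 0.0004 0 0 0 0;0.002 0.0005 0 0 0 0;0.002 0.0005 0 0 0 0;0.002 0.0005 0 0 0 0"

```text
time: 14.28
tool_pos: [0.5563, 0.0575, 0.106]
eef_rot: [[-0.186, 0.983, -0.006], [0.983, 0.186, -0.008], [-0.006, -0.007, -1.0]]
force: [-9.5, -15.9, 13.8]
width: 0.0212
grasp_force: 81.0
```

```bash
python3 - <<'E'
from h import *
w=cam("wrist","pics/w5.png");o=manip.get_obs();print(o["time"],o["tool_pos"].round(4),o["force"],o["ft_torque"],o["eef_rot"].round(4))
H=hsv(w);h,s,v=H[...,0],H[...,1],H[...,2]
for k in blobs((s>125)&(v>70)&((h<25)|(h>170)),(100,30,450,330),300): print("sq",cv2.boundingRect(k),rect(plane(w,k,.024)))
for k in blobs((v>170)&(h>18)&(h<45)&(s>15),(100,30,480,330),400): print("pine",cv2.boundingRect(k),rect(plane(w,k,.026)))
E
```

```text
14.325 [0.5563 0.0575 0.106 ] [-10.00917043 -15.64738864  14.13332676] [-2.22570368  1.16837276 -0.35102659] [[-0.1856  0.9826 -0.0057]
 [ 0.9826  0.1855 -0.0076]
 [-0.0064 -0.007  -1.    ]]
sq (182, 171, 218, 139) (array([541.9,  52.9]), array([120. ,  90.5]), 10.8)
pine (100, 129, 300, 45) (array([509.1, 103.9]), array([161.1,  19.7]), 12.2)
pine (392, 130, 51, 155) (array([606.5,  86.6]), array([19.5, 92.3]), 10.7)
```

View pics/w5.png

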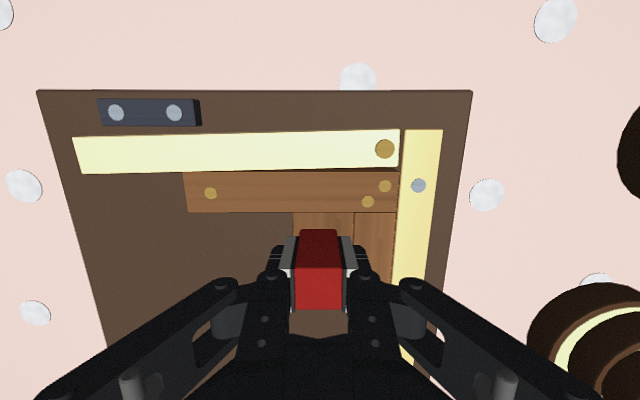

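The square's faces meet the stile at (290,172) and the rail at (398,190). The stile still looks about 1.5° off, so I press further toward it.

Request:
move_arm --plan "0.001 0 0 0 0 0;0.002 0 0 0 0 0;0.003 0 0 0 0 0;0.003 0 0 0 0 0;0.003 0 0 0 0 0"

```text
time: 14.95
tool_pos: [0.5558, 0.0603, 0.106]
eef_rot: [[-0.186, 0.983, -0.006], [0.983, 0.186, -0.008], [-0.007, -0.007, -1.0]]
force: [-9.0, -16.2, 14.6]
width: 0.0213
grasp_force: 81.0
```

```bash
cat > m.py <<'E'
from h import *
import sys
w=cam("wrist",sys.argv[1]);o=manip.get_obs();print(o["time"],o["tool_pos"].round(4),o["force"].round(2),o["ft_torque"].round(2),o["eef_rot"].round(4).tolist())
Rj=np.array([[.9826,-.1857],[.1857,.9826]]);f=Rj.T@o["force"][:2];print("jig force",f.round(2),"jig pos",(Rj.T@(o["tool_pos"][:2]*1000-[528,17])).round(2))
H=hsv(w);h,s,v=H[...,0],H[...,1],H[...,2]
for k in blobs((s>125)&(v>70)&((h<25)|(h>170)),(100,30,450,330),300): print("sq",cv2.boundingRect(k),rect(plane(w,k,.024)))
pine=(v>170)&(h>18)&(h<45)&(s>15)
for k in blobs(pine,(20,30,480,330),400): print("pine",cv2.boundingRect(k),rect(plane(w,k,.026)))
# stile top outer/inner edges, rail outer edge, by column/row scan
m=pine.astype(int); cols=range(110,360,5)
up=[(x,np.flatnonzero(m[100:200,x])[0]+100) for x in cols]; lo=[(x,np.flatnonzero(m[100:200,x])[-1]+100) for x in cols]
bd=[]
for x in range(60,450,5):
    q=np.flatnonzero((v[40:140,x]<130)); bd.append((x,q[0]+40))
for n,e,z in(("stile outer",up,.026),("stile inner",lo,.026),("board edge",bd,.012)):
    P=(plane(w,e,z)[:,:2]*1000).astype(np.float32); l=cv2.fitLine(P,cv2.DIST_HUBER,0,.01,.01).ravel(); print(n,round(float(np.degrees(np.arctan(l[1]/l[0]))),2))
E
python3 m.py pics/w6.png
```

```text
15.0 [0.5558 0.0603 0.106 ] [ -8.86 -16.47  14.69] [-2.35  1.16 -0.41] [[-0.1856, 0.9826, -0.0056], [0.9826, 0.1855, -0.0079], [-0.0067, -0.007, -1.0]]
jig force [-11.76 -14.54] jig pos [35.34 37.35]
sq (182, 171, 218, 139) (array([541.5,  55.5]), array([120. ,  90.3]), 11.0)
pine (72, 134, 328, 38) (array([503.7, 104.9]), array([171.1,  19.6]), 10.8)
pine (391, 135, 51, 150) (array([606.3,  88.1]), array([19.5, 89.7]), 10.7)
stile outer 10.76
stile inner 10.8
board edge 10.65
```

Request:
move_arm --plan "0.0005 0 0 0 0 0;0.001 0.0003 0 0 0 0;0.0015 0.0005 0 0 0 0;0.0015 0.0005 0 0 0 0;0.0015 0.0005 0 0 0 0;0.0015 0.0005 0 0 0 0"

```text
time: 15.75
tool_pos: [0.5559, 0.0605, 0.1061]
eef_rot: [[-0.186, 0.983, -0.006], [0.983, 0.186, -0.011], [-0.009, -0.008, -1.0]]
force: [-10.7, -22.4, 16.4]
width: 0.021
grasp_force: 81.3
```

```bash
python3 m.py pics/w7.png
```

```text
15.8 [0.5559 0.0605 0.1061] [-10.74 -21.68  15.59] [-3.21  1.35 -0.41] [[-0.1859, 0.9825, -0.0064], [0.9825, 0.1859, -0.0107], [-0.0093, -0.0083, -0.9999]]
jig force [-14.58 -19.3 ] jig pos [35.45 37.59]
sq (182, 171, 218, 139) (array([541.5,  55.5]), array([120.1,  90.4]), 11.1)
pine (72, 134, 328, 38) (array([503.7, 105. ]), array([171.1,  19.6]), 10.8)
pine (391, 135, 51, 150) (array([606.3,  88.2]), array([19.5, 89.8]), 10.7)
stile outer 10.78
stile inner 10.83
board edge 10.66
```

Request:
move_arm --plan "0 0.0004 0 0 0 0;0 0.0004 0 0 0 0;0 0.0004 0 0 0 0;0 0.0004 0 0 0 0;0 0.0004 0 0 0 0;0 0.0004 0 0 0 0;0 0.0004 0 0 0 0;0 0.0004 0 0 0 0"

```text
time: 16.8
tool_pos: [0.556, 0.0605, 0.1061]
eef_rot: [[-0.186, 0.983, -0.007], [0.983, 0.186, -0.011], [-0.009, -0.009, -1.0]]
force: [-12.0, -22.6, 18.1]
width: 0.0211
grasp_force: 81.5
```

View pics/w7.png

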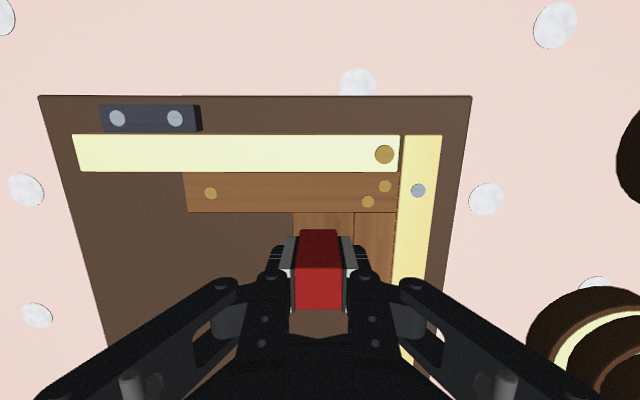

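The stile, spanning (75,135)–(400,135), now lies parallel to the board edge and against its stop at (150,118). The square lies tight against the stile along row 172 and the rail along column 398, and the forces are steady. I'm handing in.

```bash
python3 -c "
from cell import manip
print(manip.sign_off())"
```

```text
the job is handed in; nothing more can be done
None
```

I've handed the job in at about 17 s of the 58 s limit (no verdict came back): the offcut is in the blue tray, and the square is still gripped at about 81 N and pressed into the corner with about 15 N towards the rail and 19 N towards the stile (total push, drag included), with the stile back against its stop within about 0.2°.

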